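# Sort the print-table things into their trays

## Task

Tidy the near part of the print table, where the loose things lie in front of the trays (what stands or lies behind the trays stays there): lay the two paint tubes in the plain wooden two-bay tray, one in each bay, lay the two lino gouges in the longer, cork-lined two-bay tray, one in each bay, and stand the ink jar upright in the small square wooden box. Tubes and gouges lie flat on the floor of their bays, along them, either way round. Leave the eraser and the pencil sharpener where they lie.

Things in the scene. Friction and masses are not known exactly. Their poses are not given: they have to be found in the camera images.
- tube_a: One part-used paint tube lying flat, 33 mm wide, 120 long, up to 31 high, near 90 g. Origin: middle of its length and width, on the underside; y axis along it towards the cap (cap: y = +40 to +60 mm), x across (grip across x at the origin, at most 33 mm), z up. Both tubes are the same size and interchangeable; only the label differs.
- tube_b: The other part-used paint tube lying flat, 33 mm wide, 120 long, up to 31 high, near 90 g. Origin: middle of its length and width, on the underside; y axis along it towards the cap (cap: y = +40 to +60 mm), x across (grip across x at the origin, at most 33 mm), z up. Both tubes are the same size and interchangeable; only the label differs.
- gouge_a: One lino gouge lying flat, 141 mm long, near 45 g: turned wooden handle (up to 23 mm wide, 20 high), thin steel blade. Origin: middle of its length, on the underside; y axis along it towards the handle end (handle y = -12 to +70 mm, blade -14 to -70), x across, z up. Grip the handle across x near y = +20 mm. Both gouges are the same shape and interchangeable.
- gouge_b: The other lino gouge lying flat, 141 mm long, near 45 g: turned wooden handle (up to 23 mm wide, 20 high), thin steel blade. Origin: middle of its length, on the underside; y axis along it towards the handle end (handle y = -12 to +70 mm, blade -14 to -70), x across, z up. Grip the handle across x near y = +20 mm. Both gouges are the same shape and interchangeable.
- ink_jar: Closed glass ink jar with a pressed-on lid, standing upright, 56 mm in diameter and 70 high. Origin: centre of the underside, z up. Round: grip across its body from above at about half height or higher, at any yaw. Mass near 160 g.
- tube_tray: Tube tray: plain wooden tray, two wide bays, bare wooden floor. Fixed, 162 x 174 mm outside; walls 14 high, 6 thick; floor 4 thick. A divider as high as the walls makes two bays side by side, each 150 long (x) and 78 wide (y) inside, centred at y = +42 and -42 mm. Origin: centre of the underside; x along the bays, z up.
- gouge_tray: Gouge tray: wooden tray, longer and narrower than the other, floor lined with cork. Fixed, 187 x 158 mm outside; walls 14 high, 6 thick; floor 4 thick. A divider as high as the walls makes two bays side by side, each 175 long (x) and 70 wide (y) inside, centred at y = +38 and -38 mm. Origin: centre of the underside; x along the bays, z up.
- jar_box: Box for the ink jar: small square open wooden box without divider, fixed to the table, 92 x 92 mm outside, 22 high, walls 6 mm thick (80 x 80 mm inside), floor 6 mm thick. Origin: centre of the underside, z up.
- eraser: Bystander, to be left alone: worn eraser in a card sleeve, lying loose, 23 x 56 x 13 mm. Origin: centre of the underside, y along its length.
- sharpener: Bystander, to be left alone: small grey pencil sharpener, lying loose, 16 x 26 x 13 mm. Origin: centre of the underside, y along its length.
There are look-alikes about, which are no part of the job. Of the things that look like the ink_jar, the largest one is meant.

How it is judged (in metres and radians):
At the end, for the whole second after the job is handed in: One tube per plain-tray bay, one gouge per cork-tray bay: level (0.06 rad), along the bay (0.4 rad), middle within 18/20 mm of the bay's middle lengthwise and 26/28 mm sideways. Jar upright on the floor of the square box (20 mm). All at rest; eraser and sharpener within 30 mm of start (((x of tube_a in the frame of tube_tray between -0.018 and 0.018 m and y of tube_a in the frame of tube_tray between 0.016 and 0.068 m and z of each of tube_a, tube_b in the frame of tube_tray below 0.038 m and angle between the y axis of each of tube_a, tube_b and the x axis of tube_tray, either way round below 0.4 rad and angle between tube_a's own y axis and vertical between 1.5108 and 1.6308 rad and x of tube_b in the frame of tube_tray between -0.018 and 0.018 m and y of tube_b in the frame of tube_tray between -0.068 and -0.016 m and angle between tube_b's own y axis and vertical between 1.5108 and 1.6308 rad) or (x of tube_a in the frame of tube_tray between -0.018 and 0.018 m and y of tube_a in the frame of tube_tray between -0.068 and -0.016 m and z of each of tube_a, tube_b in the frame of tube_tray below 0.038 m and angle between the y axis of each of tube_a, tube_b and the x axis of tube_tray, either way round below 0.4 rad and angle between tube_a's own y axis and vertical between 1.5108 and 1.6308 rad and x of tube_b in the frame of tube_tray between -0.018 and 0.018 m and y of tube_b in the frame of tube_tray between 0.016 and 0.068 m and angle between tube_b's own y axis and vertical between 1.5108 and 1.6308 rad)) and ((x of gouge_a in the frame of gouge_tray between -0.02 and 0.02 m and y of gouge_a in the frame of gouge_tray between 0.01 and 0.066 m and z of each of gouge_a, gouge_b in the frame of gouge_tray below 0.028 m and angle between the y axis of each of gouge_a, gouge_b and the x axis of gouge_tray, either way round below 0.4 rad and angle between gouge_a's own y axis and vertical between 1.5108 and 1.6308 rad and x of gouge_b in the frame of gouge_tray between -0.02 and 0.02 m and y of gouge_b in the frame of gouge_tray between -0.066 and -0.01 m and angle between gouge_b's own y axis and vertical between 1.5108 and 1.6308 rad) or (x of gouge_a in the frame of gouge_tray between -0.02 and 0.02 m and y of gouge_a in the frame of gouge_tray between -0.066 and -0.01 m and z of each of gouge_a, gouge_b in the frame of gouge_tray below 0.028 m and angle between the y axis of each of gouge_a, gouge_b and the x axis of gouge_tray, either way round below 0.4 rad and angle between gouge_a's own y axis and vertical between 1.5108 and 1.6308 rad and x of gouge_b in the frame of gouge_tray between -0.02 and 0.02 m and y of gouge_b in the frame of gouge_tray between 0.01 and 0.066 m and angle between gouge_b's own y axis and vertical between 1.5108 and 1.6308 rad)) and horizontal distance between ink_jar and jar_box below 0.02 m and z of ink_jar in the frame of jar_box below 0.011 m and angle between ink_jar's own z axis and vertical below 0.1 rad and linear speed of each of tube_a, tube_b, gouge_a, gouge_b, ink_jar below 0.02 m/s and distance of each of eraser, sharpener from where it was at the start of the episode below 0.03 m); the robot touches nothing.
It fails at once if the eraser is moved by more than 30 mm (distance of eraser from where it was at the start of the episode above 0.03 m).
It fails at once if the sharpener is moved by more than 30 mm (distance of sharpener from where it was at the start of the episode above 0.03 m).
It also fails if it takes over 128 s, if anything falls off the work surface, if the arm or the gripper's body presses on something with over 40 N, if the wrist force passes 120 N, or if a joint passes its speed limit or range.

## Robot

A 6-joint arm with a two-finger parallel gripper is mounted at the origin on a cart in front of the work surface, level with it; the furniture and walls round the work are solid. World frame = base frame: x ahead of the robot, y to its left, z up, the work surface at z = 0. Lengths are in mm, angles in rad, forces in N, time in s.
With the tool pointing down it reaches from about 275 to 750 mm from the base axis. Payload 10.2 kg.
Tool frame: the origin (TCP) lies between the finger pads; the fingertips stand 11 mm ahead of it and the grasp point (between the pads) lies 8 mm behind it; z points along the fingers, y is the line along which they close (so a half turn about z gives the same grasp; the last joint's range is limited). The gripper opens to 85 mm and grips with 20 to 120 N. Pads are 22 mm wide; open, the fingers measure 114 mm over their backs; the gripper's body (76 mm by 85 mm) begins 54 mm behind the grasp point. The pads swing forward as they close: fully open they stand 13 mm farther back than shut.
Start: joints at [-1.536, 0.313, 1.498, -0, 1.331, -0.223], TCP at [133.837, -507.66, 242.294] pointing down, gripper open.
Joint ranges: [-2.94, 2.94], [-0.97, 2.17], [0.19, 2.56], [-1.23, 4.37], [0.02, 3.11], [-2.88, 2.88]. Speed limits (rad/s): [2.39, 2.39, 3.01, 3.14, 3.14, 3.14].

## Interface

Orientations are given as a unit quaternion [w, x, y, z].
In Python, from rig import sense, eyes, finish_job gives the robot as it stands.
- The arm moves only by the shell command python3 -m jog 'ROWS' [FORCE]. ROWS is JSON, a list of rows, each a list of 7 numbers: the shift along the tool's x, y, z in m, then the turn, a rotation vector about the tool's x, y, z in rad, then the finger opening in m, from 0 to 0.0854. In form: [[dx, dy, dz, rx, ry, rz, gripper], ...]. A call has 1 to 5 rows; each row shifts and turns the commanded pose from where the row before left it, along the tool's axes as they then stand; what a row does not reach is not made up. A row lasts 1/10 s, in which the tool goes at most 50 mm and 8.59 degrees, less where a joint would pass 70% of its speed; a pose out of reach is approached as far as the arm can. A call is refused whole if a number of a shift passes 0.05 or a number of a turn 0.15, either way. A call with a gripper value outside its range is refused whole. The fingers move at their own pace and stop on an object; FORCE is the grip in N (left out, the last holds). Time passes only in rows, so rows that do not move let the fingers close. It gives the time, the measured TCP pose, the force, the opening and the grip force at its end, in the units of the state.
- sense(): the state, without advancing time (a new reading comes with each control period).
- eyes.capture(name): name is "side" or "top"; returns the picture (480x640x3 uint8, red, green, blue); there is no depth.
- eyes.calibration(name): a dict with "fx", "fy", "cx", "cy" (pixels), "cam_to_world" (4x4, takes a point from camera to world coordinates). Camera axes: x right, y down, z forward; pixel columns grow to the right and rows downward; lengths in mm; the calibration is good to about 2 mm. A picture is of the moment at which its call begins. calibration takes no time and is no camera call.
- finish_job(): hands the job in; it is judged then, once.
The state is a dict: "time_s": time; "joints": joint angles; "dq": joint speeds; "tau": joint torques, N m; "eef_pos": TCP position; "ee_rot": TCP orientation; "force": force on the tool from outside, world axes, zero at the start; "wrist_torque": the same for the moment, N m; "grip_width": opening from 0.0 (shut) to 1.0 (fully open); "grip_force": force on a finger pad.
Only numpy, scipy, OpenCV 4.12 (cv2) and the standard library are available. Lean on these libraries where they do the work, as an engineer would, in place of code of your own. Each camera call takes 0.05 s, during which the arm holds its last target. There are 200 camera calls.

## Working session

There is one attempt and no reset: what is moved stays moved. The work goes in short steps, Python scripts to look and compute and a shell command to move; the robot and the scene stay as the last step left them, time stands still between calls to the robot, and variables do not carry over. Pictures are saved under pics/ and viewed, at most 14 in all, crops included, and the job is handed in when it is done.

```bash
ls; mkdir -p pics; python3 - <<'E'
from rig import sense, eyes
import cv2
for n in("side","top"):
    im=eyes.capture(n); cv2.imwrite(f"pics/{n}0.png",im[:,:,::-1])
    c=eyes.calibration(n); print(n,c)
print(sense())
E
```

```text
pics
side {'fx': 576.8804623167192, 'fy': 576.8804623167192, 'cx': 322.8927014488897, 'cy': 237.03271911679718, 'cam_to_world': array([[-9.10031423e-01, -2.58201869e-01,  3.24306344e-01,
         1.18650975e+02],
       [-4.14083630e-01,  5.29533006e-01, -7.40357712e-01,
         8.85957379e+02],
       [ 1.94308320e-02, -8.08038730e-01, -5.88808843e-01,
         7.07799288e+02],
       [ 0.00000000e+00,  0.00000000e+00,  0.00000000e+00,
         1.00000000e+00]])}
top {'fx': 467.72180363590087, 'fy': 467.72180363590087, 'cx': 313.72970606589945, 'cy': 240.98205583757758, 'cam_to_world': array([[-3.99969494e-03, -9.93435142e-01,  1.14326820e-01,
         3.78319018e+02],
       [-9.99953348e-01,  2.96810817e-03, -9.19194102e-03,
         6.99161601e+00],
       [ 8.79226286e-03, -1.14358252e-01, -9.93400668e-01,
         1.00194678e+03],
       [ 0.00000000e+00,  0.00000000e+00,  0.00000000e+00,
         1.00000000e+00]])}
{'time_s': 0.1, 'joints': array([-1.53645067e+00,  3.13358701e-01,  1.49831679e+00,  4.33070793e-06,
        1.33104718e+00, -2.23403839e-01]), 'dq': array([-0.00105239, -0.00078558, -0.0019005 ,  0.0002954 , -0.00035234,
       -0.00064022]), 'tau': array([ 5.24308169e-03, -4.12892783e+01, -2.60143322e+01, -7.24449774e-05,
        2.99991982e-03,  1.48962528e-05]), 'eef_pos': array([ 133.80493148, -507.44175676,  241.82708238]), 'ee_rot': array([-5.62287141e-04,  9.91707045e-01,  1.28517770e-01,  5.54239410e-05]), 'force': array([-0.53919884,  0.21722451,  0.65210438]), 'wrist_torque': array([ 0.01636694,  0.0032169 , -0.01759112]), 'grip_force': 0.0, 'grip_width': 1.003892087943476}
```

View pics/top0.png

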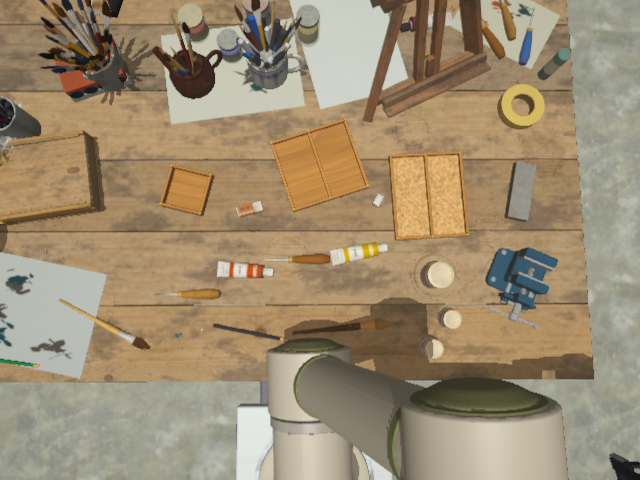

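View pics/side0.png

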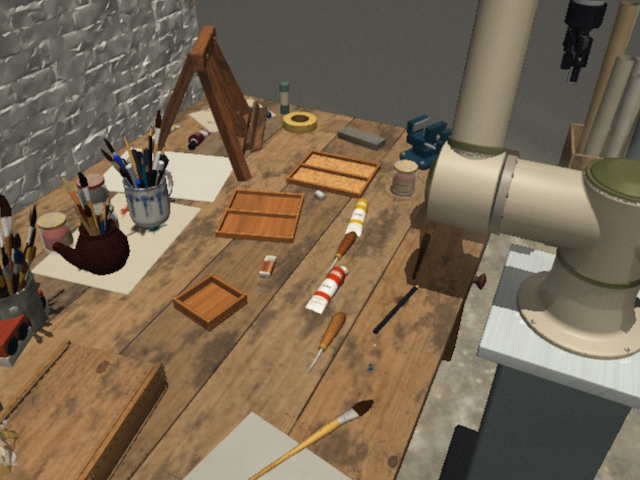

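The top view shows the tubes at (245,270) red and (358,253) yellow. The gouges are at (298,259) and (190,294), with handles to the right. The plain tray is at (319,165), the cork tray at (428,195) and the box at (187,190). The eraser is at (249,209) and the sharpener at (379,200).

Things that could be taken for the ink jar: (438,275) large; (451,318) and (432,349) smaller; pots behind the trays at (190,20), (307,22) and (229,42). Things that could be taken for gouges: pencil/brushes at (245,331), (340,328) and (105,323), and tools behind at (490,40) and (527,45). I choose the largest near jar, (438,275), and check it in the crops.

```bash
python3 - <<'E'
import cv2
a=cv2.imread("pics/top0.png")[110:360,150:480]; cv2.imwrite("pics/topc.png",cv2.resize(a,None,fx=2.4,fy=2.4,interpolation=cv2.INTER_CUBIC))
a=cv2.imread("pics/side0.png")[135:385,160:430]; cv2.imwrite("pics/sidec.png",cv2.resize(a,None,fx=2.4,fy=2.4,interpolation=cv2.INTER_CUBIC))
E
```

```text
(no output)
```

View pics/topc.png

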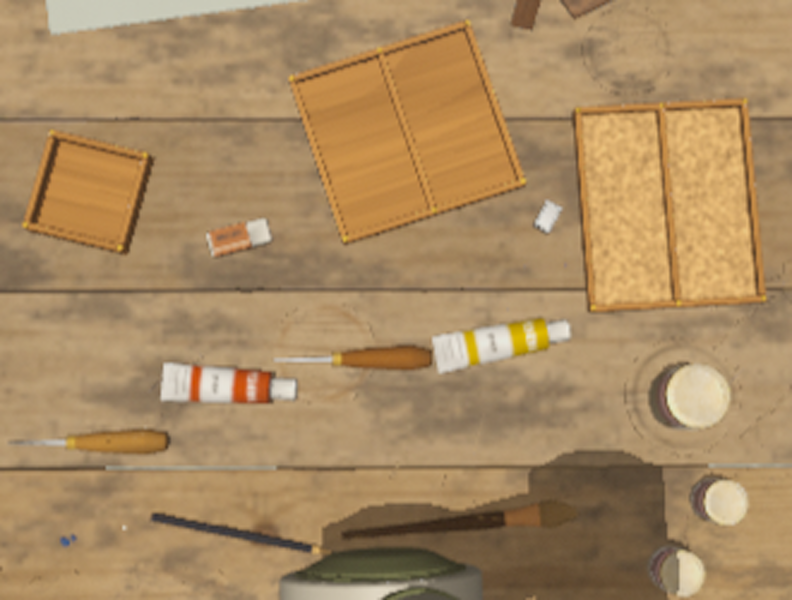

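View pics/sidec.png

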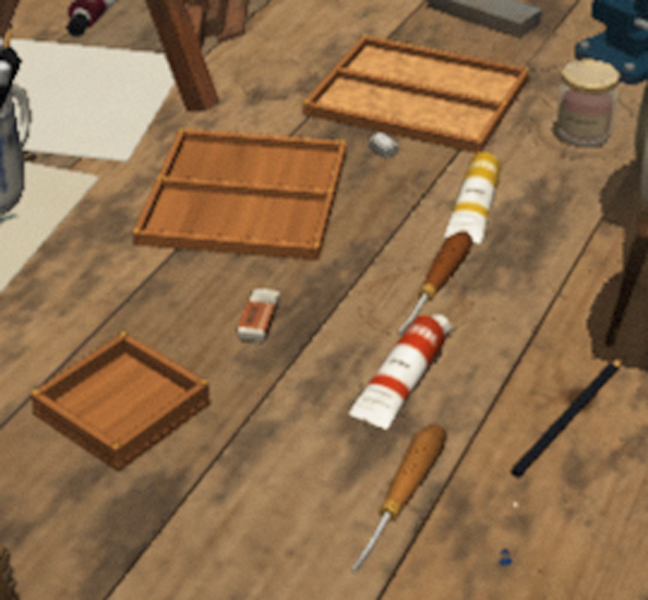

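The close crop confirms the jar: large cream lid at top pixel (440,275), side (406,166), clearly bigger than the two at (451,318) and (432,349). The tubes, gouges and tray corners are sharp. Next I triangulate the matching points.

```bash
cat > h.py <<'E'
import numpy as np
from rig import sense, eyes
C={n:eyes.calibration(n) for n in("top","side")}
def ray(n,u,v):
    c=C[n];M=c["cam_to_world"];d=M[:3,:3]@[(u-c["cx"])/c["fx"],(v-c["cy"])/c["fy"],1];return M[:3,3],d/np.linalg.norm(d)
def tri(t,s):
    A=[];b=[]
    for n,p in(("top",t),("side",s)):
        o,d=ray(n,*p);P=np.eye(3)-np.outer(d,d);A.append(P);b.append(P@o)
    x,r,*_=np.linalg.lstsq(np.vstack(A),np.hstack(b),rcond=None);return x,r[0]**.5
def onz(n,p,z):
    o,d=ray(n,*p);return o+d*(z-o[2])/d[2]
tc=lambda p:(150+p[0]/2.4,110+p[1]/2.4)
sc=lambda p:(160+p[0]/2.4,135+p[1]/2.4)
E
python3 - <<'E'
from h import *
np.set_printoptions(precision=1,suppress=True)
m=lambda l:np.mean(l,0)
T={'box':[(52,131),(148,154),(124,250),(26,225)],'tt':[(290,78),(467,23),(525,183),(345,241)],'gt':[(574,108),(746,100),(765,298),(590,310)]}
S={'box':[(124,336),(208,386),(119,466),(34,396)],'tt':[(182,130),(346,141),(318,256),(135,243)],'gt':[(366,38),(527,68),(482,146),(305,107)]}
Z={'box':22,'tt':14,'gt':14}
for k in T:
    print(k,*tri(tc(m(T[k])),sc(m(S[k]))))
    p=np.array([onz('top',tc(q),Z[k]) for q in T[k]]);q=np.array([onz('side',sc(q),Z[k]) for q in S[k]])
    print(' top c',p.mean(0),'side c',q.mean(0))
    e=np.roll(p,-1,0)-p; print(' edges',np.linalg.norm(e,axis=1),np.degrees(np.arctan2(e[:,1],e[:,0])))
    e=np.roll(q,-1,0)-q; print(' edges',np.linalg.norm(e,axis=1),np.degrees(np.arctan2(e[:,1],e[:,0])))
print('jar',*tri(tc((697,396)),sc((590,75))))
P={'red cap':((297,388),(445,322)),'red flat':((163,383),(372,418)),'yel cap':((570,329),(487,157)),'yel flat':((435,354),(465,240)),
'g1 tip':((275,359),(402,331)),'g1 end':((431,358),(461,237)),'g2 tip':((10,440),(355,568)),'g2 end':((168,441),(438,430))}
for k,(a,b) in P.items(): print(k,*tri(tc(a),sc(b)), 'z10 top',onz('top',tc(a),10)[:2],'side',onz('side',sc(b),10)[:2])
print('eraser',onz('top',tc((238,237)),13),'sharp',onz('top',tc((547,217)),13))
E
```

```text
box [604.1 270.8  11.9] 1.9515789268764008
 top c [603.3 268.7  22. ] side c [596.4 277.9  22. ]
 edges [88.6 88.8 89.9 87.6] [-103.8  167.4   75.4  -13.4]
 edges [ 89.6  98.  100.4  88. ] [ 166.1   82.3  -19.2 -103.8]
tt [660.6 -15.9   2.9] 1.4489511960475825
 top c [659.1 -15.4  14. ] side c [653.   -6.8  14. ]
 edges [169.4 157.6 170.  158.2] [ -72.2 -161.3  108.    18.4]
 edges [157.7 184.5 156.3 184.9] [-161.   108.6   19.2  -70.9]
gt [ 591.1 -252.7    6.4] 2.339443129978379
 top c [ 592.  -250.3   14. ] side c [ 586.1 -244.    14. ]
 edges [156.8 181.7 156.6 184.7] [ -87.3 -176.9   93.8    3.1]
 edges [178.1 163.3 183.3 158.1] [-175.3   94.8    3.1  -87. ]
jar [ 416.3 -255.5   65.2] 0.6757444942148925
red cap [424.9  82.1   7.3] 3.8027607028516583 z10 top [427.3  82.7] side [421.1  84.6]
red flat [431.5 202.1   1.5] 1.7231990970087223 z10 top [432.2 200.8] side [426.5 210. ]
yel cap [ 479.5 -159.5    9.6] 0.8506550575192954 z10 top [ 478.9 -159.6] side [ 479.9 -158.7]
yel flat [456.  -40.4  -1.5] 2.874319467713864 z10 top [457.  -39.3] side [448.6 -25.9]
g1 tip [452.1 102.5   3.2] 2.168437094188931 z10 top [453.  102.3] side [447.4 109.7]
g1 end [454.8 -35.7   4.7] 1.4587246333466621 z10 top [453.5 -35.7] side [453.3 -28.5]
g2 tip [381.4 335.9   1.3] 2.106144061889985 z10 top [382.7 333.6] side [376.7 342.3]
g2 end [380.6 196.2   5.1] 1.0466346807893572 z10 top [381.3 195.5] side [378.1 200.7]
eraser [562.1 135.9  13. ] sharp [ 579.6 -140.7   13. ]
```

```bash
cat >> h.py <<'E'
from scipy.spatial.transform import Rotation as R
def to(x,y,z,yaw,start=None):
    """turn about tool z (world-down), then the shift in the turned tool frame; start=(x,y,z,yaw) if not from the present pose"""
    s=sense();q=s["ee_rot"];M=R.from_quat([*q[1:],q[0]]).as_matrix()
    p=s["eef_pos"];f=np.degrees(np.arctan2(M[1,0],M[0,0]))
    if start: p=np.array(start[:3]);f=start[3]
    a=np.radians(yaw);d=np.array([x,y,z])-p
    turn=np.radians(((f-yaw)+180)%360-180)
    print("from",p.round(1),"yaw %.1f"%f,"tilt",(M[:2,2]).round(3),"| turn rz %.3f"%turn,"| shift mm",np.round([d[0]*np.cos(a)+d[1]*np.sin(a),d[0]*np.sin(a)-d[1]*np.cos(a),-d[2]],1))
E
python3 - <<'E'
from h import *
j=onz('top',tc((697,396)),70);print('jar',j, 'side',onz('side',sc((590,75)),70), 'small',onz('top',tc((720,502)),45))
print('easel',onz('top',(370,118),0))
to(j[0],j[1],130,14.8)
E
```

```text
jar [ 416.54467515 -253.96171177   70.        ] side [ 413.59529868 -247.01680956   70.        ] small [ 328.19400611 -277.29219117   45.        ]
easel [ 768.8400275  -128.65332305    0.        ]
from [ 133.8 -507.4  241.8] yaw 14.8 tilt [-0.     0.001] | turn rz -0.001 | shift mm [ 338.1 -172.8  111.8]
```

```bash
python3 -m jog '[[0.0338,-0.0173,0,0,0,0,0.085],[0.0338,-0.0173,0,0,0,0,0.085],[0.0338,-0.0173,0,0,0,0,0.085],[0.0338,-0.0173,0,0,0,0,0.085],[0.0338,-0.0173,0,0,0,0,0.085]]' 40 >/dev/null; python3 -m jog '[[0.0338,-0.0173,0,0,0,0,0.085],[0.0338,-0.0173,0,0,0,0,0.085],[0.0338,-0.0173,0,0,0,0,0.085],[0.0338,-0.0173,0,0,0,0,0.085],[0.0338,-0.0173,0,0,0,0,0.085]]'; python3 -m jog '[[0,0,0.03,0,0,0,0.085],[0,0,0.03,0,0,0,0.085],[0,0,0.03,0,0,0,0.085],[0,0,0.02,0,0,0,0.085],[0,0,0,0,0,0,0.085]]'
python3 - <<'E'
from h import *
to(416.3,-253,37,14.8)
import cv2
im=eyes.capture("side")[100:300,300:500,::-1];cv2.imwrite("pics/s1.png",cv2.resize(im,None,fx=3,fy=3,interpolation=cv2.INTER_CUBIC))
E
```

```text
time_s: 1.1
eef_pos: [417.5, -252.9, 242.1]
ee_rot: [-0.0, 0.992, 0.129, -0.0]
force: [0.4, -0.6, -1.0]
grip_width: 0.992
grip_force: 0.0
time_s: 1.6
eef_pos: [415.5, -253.1, 129.9]
ee_rot: [-0.002, 0.992, 0.129, -0.002]
force: [-0.1, 0.0, -0.1]
grip_width: 0.996
grip_force: 0.0
from [ 415.5 -253.1  129.9] yaw 14.8 tilt [-0.004  0.004] | turn rz -0.001 | shift mm [ 0.8  0.1 92.9]
```

View pics/s1.png

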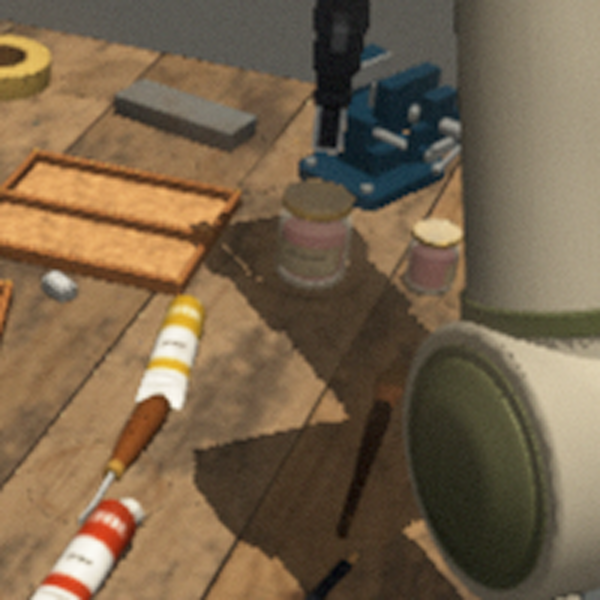

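The fingers hang straight above the large jar (crop (317,235)), with the small one clear of them. I go down and grip.

```bash
python3 -m jog '[[0,0,0.023,0,0,0,0.085],[0,0,0.023,0,0,0,0.085],[0,0,0.023,0,0,0,0.085],[0,0,0.023,0,0,0,0.085],[0,0,0,0,0,0,0.085]]'; python3 -m jog '[[0,0,0,0,0,0,0.04],[0,0,0,0,0,0,0.04],[0,0,0,0,0,0,0.04],[0,0,0,0,0,0,0.04],[0,0,0,0,0,0,0.04]]' 40;python3 -m jog '[[0,0,0,0,0,0,0.04],[0,0,0,0,0,0,0.04],[0,0,-0.01,0,0,0,0.04],[0,0,-0.03,0,0,0,0.04],[0,0,-0.03,0,0,0,0.04]]'
python3 - <<'E'
from h import *
s=sense();p=s["eef_pos"]
to(603.3,268.8,p[2]+50,14.8)
E
```

```text
time_s: 2.15
eef_pos: [416.1, -253.8, 39.4]
ee_rot: [-0.001, 0.992, 0.128, -0.001]
force: [0.1, -0.4, 0.8]
grip_width: 0.994
grip_force: 0.0
time_s: 2.65
eef_pos: [417.3, -254.8, 42.3]
ee_rot: [0.001, 0.992, 0.129, 0.001]
force: [-2.0, 1.3, 8.9]
grip_width: 0.62
grip_force: 40.5
time_s: 3.15
eef_pos: [416.4, -254.1, 112.0]
ee_rot: [-0.0, 0.992, 0.129, -0.0]
force: [0.6, -0.5, -1.7]
grip_width: 0.619
grip_force: 42.9
from [ 416.4 -254.1  112. ] yaw 14.8 tilt [-0.  0.] | turn rz -0.001 | shift mm [ 314.2 -457.8  -50. ]
```

```bash
python3 -m jog '[[0.0262,-0.0382,-0.01,0,0,0,0.04],[0.0262,-0.0382,-0.01,0,0,0,0.04],[0.0262,-0.0382,-0.01,0,0,0,0.04],[0.0262,-0.0382,-0.01,0,0,0,0.04],[0.0262,-0.0382,-0.01,0,0,0,0.04]]'>/dev/null;python3 -m jog '[[0.0262,-0.0382,0,0,0,0,0.04],[0.0262,-0.0382,0,0,0,0,0.04],[0.0262,-0.0382,0,0,0,0,0.04],[0.0262,-0.0382,0,0,0,0,0.04],[0.0262,-0.0382,0,0,0,0,0.04]]'>/dev/null;python3 -m jog '[[0.0262,-0.0382,0,0,0,0,0.04],[0.0262,-0.0382,0,0,0,0,0.04],[0,0,0,0,0,0,0.04]]'
python3 - <<'E'
from h import *
import cv2
to(603.3,268.8,50,14.8)
im=eyes.capture("side")[210:360,130:330,::-1];cv2.imwrite("pics/s2.png",cv2.resize(im,None,fx=3,fy=3,interpolation=cv2.INTER_CUBIC))
E
```

```text
time_s: 4.45
eef_pos: [603.7, 274.0, 160.6]
ee_rot: [-0.001, 0.991, 0.131, 0.001]
force: [0.2, 0.1, -2.0]
grip_width: 0.621
grip_force: 42.9
from [603.7 274.  160.6] yaw 15.0 tilt [0.001 0.001] | turn rz 0.004 | shift mm [ -1.7   4.9 110.6]
```

View pics/s2.png

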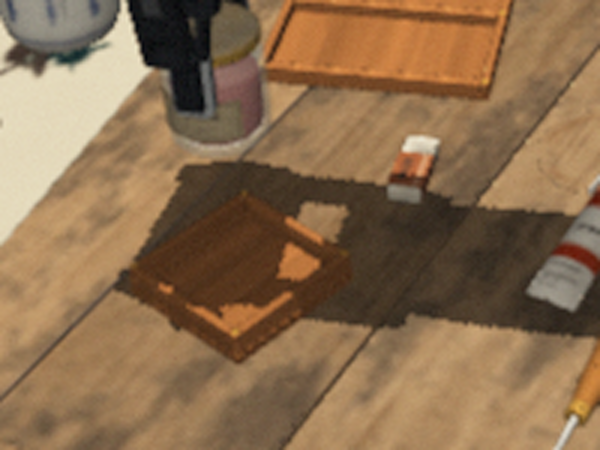

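The jar hangs upright above the box (box at crop (240,270)). I lower it with a small correction.

```bash
python3 -m jog '[[-0.001,0.004,0.03,0,0,0,0.04],[0,0,0.03,0,0,0,0.04],[0,0,0.025,0,0,0,0.04],[0,0,0.015,0,0,0,0.04],[0,0,0,0,0,0,0.04]]';python3 -m jog '[[0,0,0.005,0,0,0,0.04],[0,0,0.005,0,0,0,0.04],[0,0,0,0,0,0,0.04]]'
python3 - <<'E'
from h import *
print(sense()["force"]);to(603.3,270,48.5,14.8)
E
```

```text
time_s: 5.0
eef_pos: [602.9, 264.2, 59.1]
ee_rot: [0.0, 0.992, 0.128, -0.002]
force: [-1.0, 0.3, -1.2]
grip_width: 0.613
grip_force: 43.0
time_s: 5.3
eef_pos: [603.8, 265.0, 50.5]
ee_rot: [-0.0, 0.992, 0.129, 0.0]
force: [0.7, -0.3, -1.8]
grip_width: 0.616
grip_force: 43.0
[ 0.67083731 -0.34869469 -1.83052117]
from [603.8 265.   50.5] yaw 14.8 tilt [0. 0.] | turn rz -0.001 | shift mm [ 0.8 -4.9  2. ]
```

```bash
python3 -m jog '[[0,-0.0045,0,0,0,0,0.04],[0,0,0.002,0,0,0,0.04],[0,0,0,0,0,0,0.04],[0,0,0,0,0,0,0.06],[0,0,0,0,0,0,0.07]]';python3 -m jog '[[0,0,0,0,0,0,0.085],[0,0,0,0,0,0,0.085],[0,0,0,0,0,0,0.085],[0,0,-0.02,0,0,0,0.085],[0,0,-0.04,0,0,0,0.085]]';python3 -m jog '[[0,0,-0.05,0,0,0,0.085],[0,0,-0.04,0,0,0,0.085],[0,0,0,0,0,0,0.085]]'
python3 - <<'E'
from h import *
print(sense()["force"]);to(430,142,100,87.6)
E
```

```text
time_s: 5.8
eef_pos: [602.8, 269.4, 48.6]
ee_rot: [0.0, 0.992, 0.129, 0.0]
force: [0.2, -0.5, -1.0]
grip_width: 0.816
grip_force: 0.0
time_s: 6.3
eef_pos: [601.1, 269.0, 106.0]
ee_rot: [0.0, 0.992, 0.128, -0.003]
force: [0.8, 0.4, 0.8]
grip_width: 0.996
grip_force: 0.0
time_s: 6.6
eef_pos: [604.5, 270.0, 205.1]
ee_rot: [-0.001, 0.992, 0.129, 0.006]
force: [-0.0, 0.6, 0.2]
grip_width: 0.993
grip_force: 0.0
[-0.00142359  0.59549611  0.17837983]
from [604.5 270.  205.1] yaw 14.8 tilt [0.011 0.003] | turn rz -1.271 | shift mm [-135.2 -169.   105.1]
```

```bash
python3 -m jog '[[0,0,0,0,0,-0.141,0.085],[0,0,0,0,0,-0.141,0.085],[0,0,0,0,0,-0.141,0.085],[0,0,0,0,0,-0.141,0.085],[0,0,0,0,0,-0.141,0.085]]'>/dev/null;python3 -m jog '[[0,0,0,0,0,-0.141,0.085],[0,0,0,0,0,-0.141,0.085],[0,0,0,0,0,-0.141,0.085],[0,0,0,0,0,-0.143,0.085],[0,0,0,0,0,0,0.085]]'>/dev/null;python3 -m jog '[[-0.027,-0.0338,0.021,0,0,0,0.085],[-0.027,-0.0338,0.021,0,0,0,0.085],[-0.027,-0.0338,0.021,0,0,0,0.085],[-0.027,-0.0338,0.021,0,0,0,0.085],[-0.027,-0.0338,0.021,0,0,0,0.085]]'>/dev/null;python3 -m jog '[[0,0,0,0,0,0,0.06]]'
python3 - <<'E'
from h import *
import cv2
to(430,142,15,87.6)
im=eyes.capture("side")[210:360,130:400,::-1];im2=eyes.capture("top")[130:330,130:400,::-1];cv2.imwrite("pics/s3.png",cv2.resize(np.vstack([im,im2]),None,fx=1.7,fy=1.7,interpolation=cv2.INTER_CUBIC))
E
```

```text
time_s: 8.2
eef_pos: [421.1, 139.9, 89.8]
ee_rot: [-0.004, 0.724, 0.69, -0.005]
force: [0.9, -0.1, 0.2]
grip_width: 0.85
grip_force: 0.0
from [421.1 139.9  89.8] yaw 87.3 tilt [-0.012 -0.001] | turn rz -0.006 | shift mm [ 2.5  8.8 74.8]
```

View pics/s3.png

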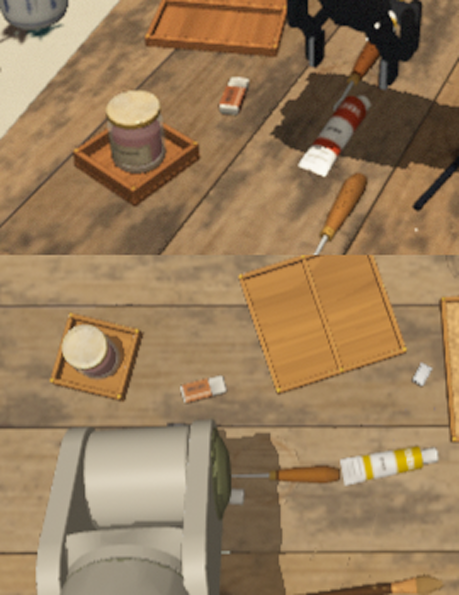

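The jar stands upright inside the box, and the gripper is over the red tube. I apply the correction and descend.

```bash
python3 -m jog '[[0,0,0,0,0,0,0.06],[0.0,0.0,0.02,0,0,0,0.06],[0,0,0,0,0,0,0.06]]'; python3 -c "
from h import *
to(430,142,15,87.6)"
```

```text
time_s: 8.6
eef_pos: [428.2, 142.0, 72.4]
ee_rot: [-0.0, 0.722, 0.692, -0.001]
force: [-0.4, -1.5, 1.2]
grip_width: 0.696
grip_force: 0.0
from [428.2 142.   72.4] yaw 87.6 tilt [-0.001 -0.   ] | turn rz -0.001 | shift mm [ 0.1  1.8 57.4]
```

```bash
python3 -m jog '[[0,0.002,0.02,0,0,0,0.06],[0,0,0.02,0,0,0,0.06],[0,0,0.017,0,0,0,0.06],[0,0,0,0,0,0,0.06],[0,0,0,0,0,0,0.06]]';python3 -m jog '[[0,0,0,0,0,0,0.015],[0,0,0,0,0,0,0.015],[0,0,0,0,0,0,0.015],[0,0,0,0,0,0,0.015],[0,0,0,0,0,0,0.015]]' 30;python3 -m jog '[[0,0,-0.02,0,0,0,0.015],[0,0,-0.04,0,0,0,0.015],[0,0,-0.04,0,0,0,0.015],[0,0,0,0,0,0,0.015],[0,0,0,0,0,0,0.015]]'
python3 - <<'E'
from h import *
import cv2
to(646,25,120,18.4)
im=eyes.capture("side")[110:360,200:450,::-1];cv2.imwrite("pics/s4.png",cv2.resize(im,None,fx=2,fy=2,interpolation=cv2.INTER_CUBIC))
E
```

```text
time_s: 9.1
eef_pos: [430.9, 141.8, 17.1]
ee_rot: [0.0, 0.722, 0.692, 0.0]
force: [-0.1, 0.7, 0.2]
grip_width: 0.708
grip_force: 0.0
time_s: 9.6
eef_pos: [430.6, 141.7, 17.4]
ee_rot: [0.0, 0.722, 0.692, 0.001]
force: [-1.8, -0.1, 7.2]
grip_width: 0.344
grip_force: 29.4
time_s: 10.1
eef_pos: [430.2, 141.6, 116.7]
ee_rot: [0.001, 0.722, 0.692, 0.001]
force: [0.3, 0.3, -2.0]
grip_width: 0.344
grip_force: 30.6
from [430.2 141.6 116.7] yaw 87.6 tilt [0.002 0.   ] | turn rz 1.208 | shift mm [168.  178.7  -3.3]
```

View pics/s4.png

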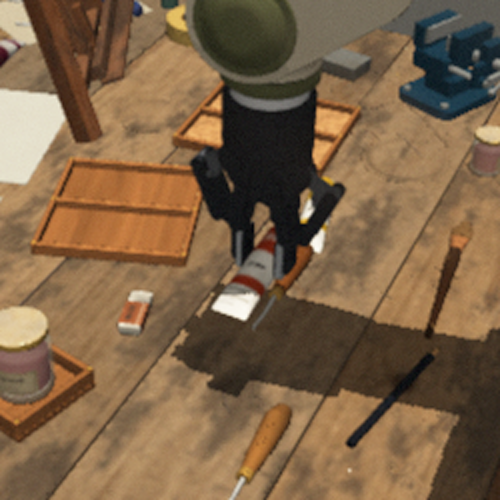

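The red tube is held level. On to the left bay.

```bash
python3 -m jog '[[0,0,0,0,0,0.134,0.015],[0,0,0,0,0,0.134,0.015],[0,0,0,0,0,0.134,0.015],[0,0,0,0,0,0.134,0.015],[0,0,0,0,0,0.134,0.015]]'>/dev/null;python3 -m jog '[[0,0,0,0,0,0.134,0.015],[0,0,0,0,0,0.134,0.015],[0,0,0,0,0,0.134,0.015],[0,0,0,0,0,0.136,0.015],[0,0,0,0,0,0,0.015]]'>/dev/null;python3 -m jog '[[0.034,0.036,0,0,0,0,0.015],[0.034,0.036,0,0,0,0,0.015],[0.034,0.036,0,0,0,0,0.015],[0.034,0.036,0,0,0,0,0.015],[0.034,0.036,0,0,0,0,0.015]]'>/dev/null;python3 -m jog '[[0,0,0.03,0,0,0,0.015],[0,0,0.03,0,0,0,0.015],[0,0,0,0,0,0,0.015],[0,0,0,0,0,0,0.015]]'
python3 -c "
from h import *
to(646,25,22,18.4)"
```

```text
time_s: 12.05
eef_pos: [647.9, 24.5, 56.1]
ee_rot: [-0.0, 0.987, 0.161, -0.001]
force: [0.6, -0.5, -0.7]
grip_width: 0.34
grip_force: 30.6
from [647.9  24.5  56.1] yaw 18.5 tilt [-0.001  0.   ] | turn rz 0.002 | shift mm [-1.7 -1.1 34.1]
```

```bash
python3 -m jog '[[-0.0015,-0.001,0.016,0,0,0,0.015],[0,0,0.013,0,0,0,0.015],[0,0,0.005,0,0,0,0.015],[0,0,0,0,0,0,0.015],[0,0,0,0,0,0,0.015]]';python3 -m jog '[[0,0,0,0,0,0,0.042],[0,0,0,0,0,0,0.042],[0,0,0,0,0,0,0.042],[0,0,-0.02,0,0,0,0.042],[0,0,-0.04,0,0,0,0.042]]';python3 -m jog '[[0,0,-0.04,0,0,0,0.06],[0,0,0,0,0,0,0.06],[0,0,0,0,0,0,0.06]]'
python3 -c "
from h import *
to(468,-99.5,80,100.4)"
```

```text
time_s: 12.55
eef_pos: [646.8, 24.8, 23.1]
ee_rot: [0.0, 0.987, 0.16, 0.001]
force: [-0.5, -0.5, -0.1]
grip_width: 0.342
grip_force: 30.6
time_s: 13.05
eef_pos: [644.8, 25.0, 80.3]
ee_rot: [-0.001, 0.987, 0.16, -0.003]
force: [0.5, 0.1, -0.1]
grip_width: 0.487
grip_force: 0.0
time_s: 13.35
eef_pos: [646.6, 24.8, 123.0]
ee_rot: [0.0, 0.987, 0.16, 0.001]
force: [-0.3, 0.6, -0.2]
grip_width: 0.705
grip_force: 0.0
from [646.6  24.8 123. ] yaw 18.4 tilt [ 0.002 -0.   ] | turn rz -1.432 | shift mm [ -90.  -198.2   43. ]
```

```bash
python3 -m jog '[[0,0,0,0,0,-0.143,0.06],[0,0,0,0,0,-0.143,0.06],[0,0,0,0,0,-0.143,0.06],[0,0,0,0,0,-0.143,0.06],[0,0,0,0,0,-0.143,0.06]]'>/dev/null;python3 -m jog '[[0,0,0,0,0,-0.143,0.06],[0,0,0,0,0,-0.143,0.06],[0,0,0,0,0,-0.143,0.06],[0,0,0,0,0,-0.143,0.06],[0,0,0,0,0,-0.143,0.06]]'>/dev/null;python3 -m jog '[[-0.018,-0.0396,0,0,0,0,0.06],[-0.018,-0.0396,0,0,0,0,0.06],[-0.018,-0.0396,0,0,0,0,0.06],[-0.018,-0.0396,0,0,0,0,0.06],[-0.018,-0.0396,0.01,0,0,0,0.06]]'>/dev/null;python3 -m jog '[[0,0,0.033,0,0,0,0.06],[0,0,0,0,0,0,0.06],[0,0,0,0,0,0,0.06]]'
python3 - <<'E'
from h import *
import cv2
to(468,-99.5,17,100.4)
im=eyes.capture("side")[110:310,200:450,::-1];cv2.imwrite("pics/s5.png",cv2.resize(im,None,fx=2.4,fy=2.4,interpolation=cv2.INTER_CUBIC))
E
```

```text
time_s: 15.15
eef_pos: [467.7, -98.9, 79.0]
ee_rot: [-0.001, 0.641, 0.768, -0.0]
force: [-0.2, 1.1, 0.6]
grip_width: 0.702
grip_force: 0.0
from [467.7 -98.9  79. ] yaw 100.3 tilt [-0.002  0.001] | turn rz -0.001 | shift mm [-0.7  0.2 62. ]
```

View pics/s5.png

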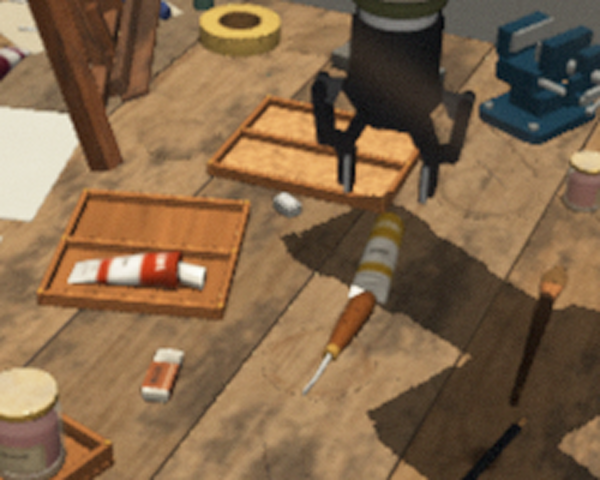

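The red tube lies in the near bay (crop (137,272)), and the gripper is centred over the yellow tube. I descend and grip.

```bash
python3 -m jog '[[0,0,0.022,0,0,0,0.06],[0,0,0.022,0,0,0,0.06],[0,0,0.018,0,0,0,0.06],[0,0,0,0,0,0,0.06],[0,0,0,0,0,0,0.06]]';python3 -m jog '[[0,0,0,0,0,0,0.015],[0,0,0,0,0,0,0.015],[0,0,0,0,0,0,0.015],[0,0,0,0,0,0,0.015],[0,0,0,0,0,0,0.015]]' 30;python3 -m jog '[[0,0,-0.02,0,0,0,0.015],[0,0,-0.04,0,0,0,0.015],[0,0,-0.04,0,0,0,0.015],[0,0,0,0,0,0,0.015],[0,0,0,0,0,0,0.015]]'
python3 - <<'E'
from h import *
to(672,-55,60,18.4)
E
```

```text
time_s: 15.7
eef_pos: [468.5, -99.1, 18.2]
ee_rot: [0.001, 0.64, 0.768, 0.0]
force: [0.4, 0.2, 0.5]
grip_width: 0.703
grip_force: 0.0
time_s: 16.2
eef_pos: [468.4, -99.3, 18.5]
ee_rot: [0.001, 0.641, 0.768, 0.0]
force: [-1.8, 0.4, 7.3]
grip_width: 0.341
grip_force: 29.4
time_s: 16.7
eef_pos: [467.9, -99.2, 117.9]
ee_rot: [0.001, 0.641, 0.768, 0.0]
force: [-0.5, -0.2, -2.0]
grip_width: 0.344
grip_force: 30.5
from [467.9 -99.2 117.9] yaw 100.3 tilt [ 0.001 -0.001] | turn rz 1.430 | shift mm [207.6  22.5  57.9]
```

```bash
python3 -m jog '[[0,0,0,0,0,0.143,0.015],[0,0,0,0,0,0.143,0.015],[0,0,0,0,0,0.143,0.015],[0,0,0,0,0,0.143,0.015],[0,0,0,0,0,0.143,0.015]]'>/dev/null;python3 -m jog '[[0,0,0,0,0,0.143,0.015],[0,0,0,0,0,0.143,0.015],[0,0,0,0,0,0.143,0.015],[0,0,0,0,0,0.143,0.015],[0,0,0,0,0,0.143,0.015]]'>/dev/null;python3 -m jog '[[0.0415,0.0045,0,0,0,0,0.015],[0.0415,0.0045,0,0,0,0,0.015],[0.0415,0.0045,0,0,0,0,0.015],[0.0415,0.0045,0,0,0,0,0.015],[0.0415,0.0045,0,0,0,0,0.015]]'>/dev/null;python3 -m jog '[[0,0,0.03,0,0,0,0.015],[0,0,0.028,0,0,0,0.015],[0,0,0,0,0,0,0.015],[0,0,0,0,0,0,0.015]]'
python3 -c "
from h import *
to(672,-55,23,18.4)"
```

```text
time_s: 18.6
eef_pos: [671.4, -55.1, 58.7]
ee_rot: [-0.0, 0.987, 0.16, -0.001]
force: [-1.0, 0.3, -0.5]
grip_width: 0.339
grip_force: 30.5
from [671.4 -55.1  58.7] yaw 18.4 tilt [-0.002  0.   ] | turn rz -0.000 | shift mm [ 0.6  0.1 35.7]
```

```bash
python3 -m jog '[[0,0,0.016,0,0,0,0.015],[0,0,0.013,0,0,0,0.015],[0,0,0.0065,0,0,0,0.015],[0,0,0,0,0,0,0.015],[0,0,0,0,0,0,0.015]]';python3 -m jog '[[0,0,0,0,0,0,0.042],[0,0,0,0,0,0,0.042],[0,0,0,0,0,0,0.042],[0,0,-0.02,0,0,0,0.042],[0,0,-0.04,0,0,0,0.042]]';python3 -m jog '[[0,0,-0.04,0,0,0,0.045],[0,0,0,0,0,0,0.045],[0,0,0,0,0,0,0.045]]'
python3 -c "
from h import *
to(453.3,13.3,70,90.2)"
```

```text
time_s: 19.1
eef_pos: [671.8, -55.1, 23.7]
ee_rot: [0.0, 0.987, 0.16, 0.0]
force: [-0.7, 0.5, -1.4]
grip_width: 0.339
grip_force: 30.9
time_s: 19.6
eef_pos: [670.2, -54.8, 81.5]
ee_rot: [-0.001, 0.987, 0.16, -0.003]
force: [0.1, 0.8, 0.6]
grip_width: 0.489
grip_force: 0.0
time_s: 19.9
eef_pos: [671.9, -55.1, 124.5]
ee_rot: [0.0, 0.987, 0.16, 0.001]
force: [-0.7, 1.1, -0.4]
grip_width: 0.525
grip_force: 0.0
from [671.9 -55.1 124.5] yaw 18.4 tilt [ 0.001 -0.   ] | turn rz -1.254 | shift mm [  69.2 -218.4   54.5]
```

```bash
python3 -m jog '[[0,0,0,0,0,-0.139,0.045],[0,0,0,0,0,-0.139,0.045],[0,0,0,0,0,-0.139,0.045],[0,0,0,0,0,-0.139,0.045],[0,0,0,0,0,-0.139,0.045]]'>/dev/null;python3 -m jog '[[0,0,0,0,0,-0.139,0.045],[0,0,0,0,0,-0.139,0.045],[0,0,0,0,0,-0.139,0.045],[0,0,0,0,0,-0.142,0.045],[0,0,0,0,0,0,0.045]]'>/dev/null;python3 -m jog '[[0.0138,-0.0437,0,0,0,0,0.045],[0.0138,-0.0437,0,0,0,0,0.045],[0.0138,-0.0437,0,0,0,0,0.045],[0.0138,-0.0437,0,0,0,0,0.045],[0.0138,-0.0437,0,0,0,0,0.045]]'>/dev/null;python3 -m jog '[[0,0,0.035,0,0,0,0.045],[0,0,0.03,0,0,0,0.045],[0,0,0,0,0,0,0.045],[0,0,0,0,0,0,0.045]]'
python3 - <<'E'
from h import *
import cv2
to(453.3,13.3,13,90.2)
im=eyes.capture("side")[110:310,200:450,::-1];cv2.imwrite("pics/s6.png",cv2.resize(im,None,fx=2.4,fy=2.4,interpolation=cv2.INTER_CUBIC))
E
```

```text
time_s: 21.8
eef_pos: [453.0, 13.0, 58.9]
ee_rot: [-0.001, 0.706, 0.708, -0.0]
force: [-0.5, 0.3, 0.9]
grip_width: 0.528
grip_force: 0.0
from [453.   13.   58.9] yaw 90.1 tilt [-0.001  0.   ] | turn rz -0.002 | shift mm [ 0.3  0.3 45.9]
```

View pics/s6.png

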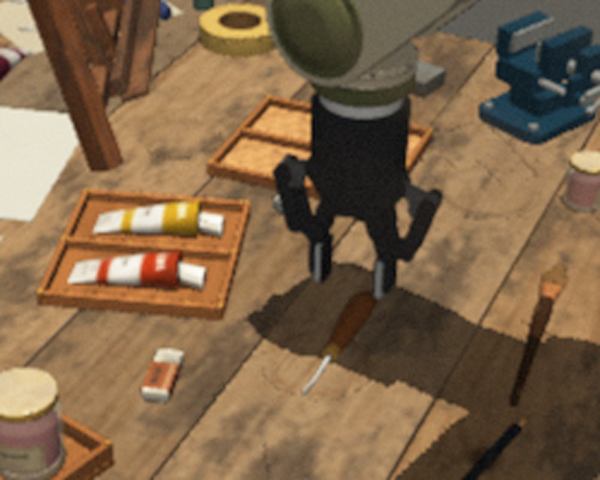

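Both tubes lie in their bays, and the gripper straddles the first gouge's handle (crop (350,320)). I descend and grip.

```bash
python3 -m jog '[[0,0,0.02,0,0,0,0.045],[0,0,0.018,0,0,0,0.045],[0,0,0.009,0,0,0,0.045],[0,0,0,0,0,0,0.045],[0,0,0,0,0,0,0.045]]';python3 -m jog '[[0,0,0,0,0,0,0.008],[0,0,0,0,0,0,0.008],[0,0,0,0,0,0,0.008],[0,0,0,0,0,0,0.008],[0,0,0,0,0,0,0.008]]' 30;python3 -m jog '[[0,0,-0.02,0,0,0,0.008],[0,0,-0.04,0,0,0,0.008],[0,0,-0.04,0,0,0,0.008],[0,0,0,0,0,0,0.008],[0,0,0,0,0,0,0.008]]'
python3 - <<'E'
from h import *
import cv2
to(590-20,-212-1.1,60,3.2)
im=eyes.capture("side")[110:310,200:450,::-1];cv2.imwrite("pics/s7.png",cv2.resize(im,None,fx=2.4,fy=2.4,interpolation=cv2.INTER_CUBIC))
E
```

```text
time_s: 22.35
eef_pos: [453.6, 12.9, 12.7]
ee_rot: [0.001, 0.706, 0.708, 0.0]
force: [0.3, 0.2, -0.1]
grip_width: 0.533
grip_force: 0.0
time_s: 22.85
eef_pos: [453.5, 12.9, 12.6]
ee_rot: [0.001, 0.706, 0.709, 0.0]
force: [-1.3, 0.7, 6.1]
grip_width: 0.208
grip_force: 29.1
time_s: 23.35
eef_pos: [453.1, 13.0, 112.3]
ee_rot: [0.001, 0.706, 0.709, 0.0]
force: [-0.7, -0.4, -1.0]
grip_width: 0.209
grip_force: 29.7
from [453.1  13.  112.3] yaw 90.2 tilt [ 0.002 -0.   ] | turn rz 1.519 | shift mm [104.1 232.3  52.3]
```

View pics/s7.png

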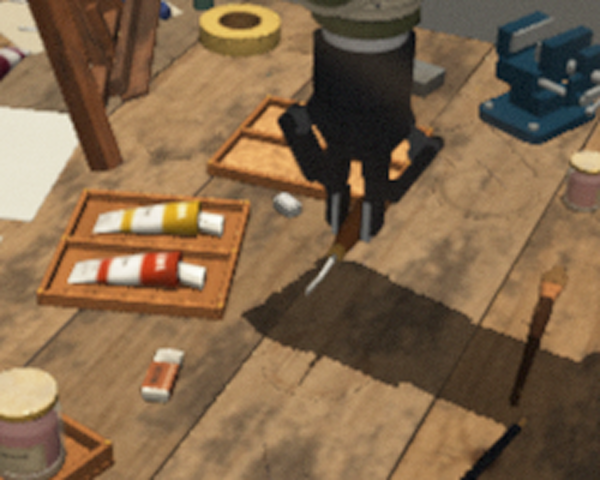

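The gouge hangs level in the grip. It goes to the near cork bay.

```bash
python3 -m jog '[[0,0,0,0,0,0.138,0.008],[0,0,0,0,0,0.138,0.008],[0,0,0,0,0,0.138,0.008],[0,0,0,0,0,0.138,0.008],[0,0,0,0,0,0.138,0.008]]'>/dev/null;python3 -m jog '[[0,0,0,0,0,0.138,0.008],[0,0,0,0,0,0.138,0.008],[0,0,0,0,0,0.138,0.008],[0,0,0,0,0,0.138,0.008],[0,0,0,0,0,0.138,0.008]]'>/dev/null;python3 -m jog '[[0,0,0,0,0,0.138,0.008],[0,0,0,0,0,0,0.008],[0.021,0.0465,0,0,0,0,0.008],[0.021,0.0465,0,0,0,0,0.008],[0.021,0.0465,0,0,0,0,0.008]]'>/dev/null;python3 -m jog '[[0.021,0.0465,0,0,0,0,0.008],[0.02,0.0465,0,0,0,0,0.008],[0,0,0.025,0,0,0,0.008],[0,0,0.027,0,0,0,0.008],[0,0,0,0,0,0,0.008]]'>/dev/null;python3 -m jog '[[0,0,0,0,0,0,0.008]]'
python3 -c "
from h import *
to(570,-213.1,18,3.2)"
```

```text
time_s: 25.5
eef_pos: [567.7, -208.8, 59.6]
ee_rot: [-0.0, 1.0, 0.03, -0.001]
force: [0.7, -0.2, 0.2]
grip_width: 0.207
grip_force: 29.7
from [ 567.7 -208.8   59.6] yaw 3.4 tilt [-0.001  0.001] | turn rz 0.003 | shift mm [ 2.1  4.4 41.6]
```

```bash
python3 -m jog '[[0.002,0.004,0.016,0,0,0,0.008],[0,0,0.016,0,0,0,0.008],[0,0,0.009,0,0,0,0.008],[0,0,0,0,0,0,0.008],[0,0,0,0,0,0,0.008]]';python3 -m jog '[[0,0,0,0,0,0,0.032],[0,0,0,0,0,0,0.032],[0,0,0,0,0,0,0.032],[0,0,-0.02,0,0,0,0.032],[0,0,-0.04,0,0,0,0.032]]';python3 -m jog '[[0,0,-0.04,0,0,0,0.045],[0,0,0,0,0,0,0.045],[0,0,0,0,0,0,0.045]]'
python3 -c "
from h import *
to(382,244.5,70,90.6)"
```

```text
time_s: 26.0
eef_pos: [570.4, -213.0, 19.3]
ee_rot: [0.0, 1.0, 0.029, 0.0]
force: [-0.4, 0.9, -1.0]
grip_width: 0.21
grip_force: 29.7
time_s: 26.5
eef_pos: [568.7, -212.1, 77.1]
ee_rot: [-0.002, 1.0, 0.028, -0.002]
force: [0.6, -0.4, 0.6]
grip_width: 0.376
grip_force: 0.0
time_s: 26.8
eef_pos: [570.2, -213.0, 119.5]
ee_rot: [0.0, 1.0, 0.028, 0.001]
force: [-0.2, -0.4, -0.6]
grip_width: 0.525
grip_force: 0.0
from [ 570.2 -213.   119.5] yaw 3.3 tilt [ 0.001 -0.001] | turn rz -1.524 | shift mm [ 459.4 -183.4   49.5]
```

```bash
python3 -m jog '[[0,0,0,0,0,-0.1385,0.045],[0,0,0,0,0,-0.1385,0.045],[0,0,0,0,0,-0.1385,0.045],[0,0,0,0,0,-0.1385,0.045],[0,0,0,0,0,-0.1385,0.045]]'>/dev/null;python3 -m jog '[[0,0,0,0,0,-0.1385,0.045],[0,0,0,0,0,-0.1385,0.045],[0,0,0,0,0,-0.1385,0.045],[0,0,0,0,0,-0.1385,0.045],[0,0,0,0,0,-0.1385,0.045]]'>/dev/null;python3 -m jog '[[0,0,0,0,0,-0.139,0.045],[0,0,0,0,0,0,0.045],[0.0459,-0.0183,0,0,0,0,0.045],[0.0459,-0.0183,0,0,0,0,0.045],[0.0459,-0.0183,0,0,0,0,0.045]]'>/dev/null;python3 -m jog '[[0.0459,-0.0183,0,0,0,0,0.045],[0.0459,-0.0183,0,0,0,0,0.045],[0.0459,-0.0183,0,0,0,0,0.045],[0.0459,-0.0183,0,0,0,0,0.045],[0.0459,-0.0183,0,0,0,0,0.045]]'>/dev/null;python3 -m jog '[[0.0459,-0.0183,0,0,0,0,0.045],[0.0459,-0.0183,0,0,0,0,0.045],[0,0,0.03,0,0,0,0.045],[0,0,0.03,0,0,0,0.045],[0,0,0,0,0,0,0.045]]'>/dev/null; python3 -m jog '[[0,0,0,0,0,0,0.045]]'
python3 - <<'E'
from h import *
import cv2
to(382,244.5,13,90.6)
im=eyes.capture("side")[110:360,200:450,::-1];cv2.imwrite("pics/s8.png",cv2.resize(im,None,fx=2.4,fy=2.4,interpolation=cv2.INTER_CUBIC))
E
```

```text
time_s: 29.4
eef_pos: [382.5, 244.1, 58.9]
ee_rot: [-0.0, 0.704, 0.71, -0.001]
force: [-0.6, -0.1, -0.3]
grip_width: 0.526
grip_force: 0.0
from [382.5 244.1  58.9] yaw 90.4 tilt [-0.001 -0.   ] | turn rz -0.003 | shift mm [ 0.4 -0.5 45.9]
```

View pics/s8.png

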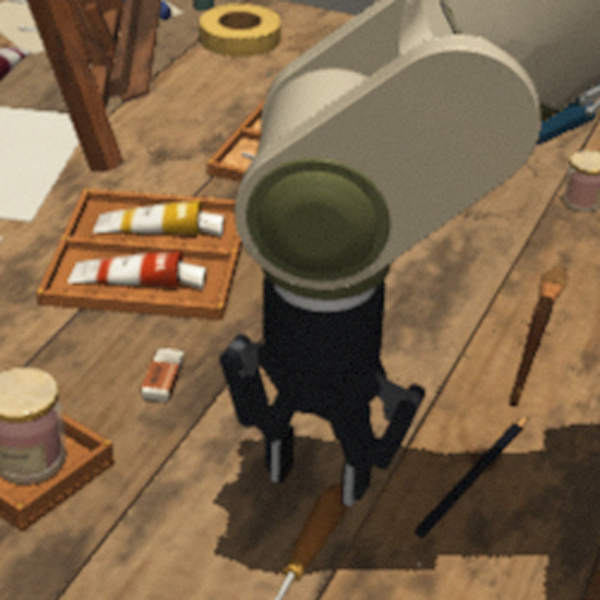

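The gripper straddles the second gouge's handle (crop (320,520)). I descend and grip.

```bash
python3 -m jog '[[0,0,0.02,0,0,0,0.045],[0,0,0.018,0,0,0,0.045],[0,0,0.009,0,0,0,0.045],[0,0,0,0,0,0,0.045],[0,0,0,0,0,0,0.045]]';python3 -m jog '[[0,0,0,0,0,0,0.008],[0,0,0,0,0,0,0.008],[0,0,0,0,0,0,0.008],[0,0,0,0,0,0,0.008],[0,0,0,0,0,0,0.008]]' 30;python3 -m jog '[[0,0,-0.02,0,0,0,0.008],[0,0,-0.04,0,0,0,0.008],[0,0,-0.045,0,0,0,0.008],[0,0,0,0,0,0,0.008],[0,0,0,0,0,0,0.008]]'
python3 - <<'E'
from h import *
to(594-20,-288-1.1,60,3.2)
E
```

```text
time_s: 29.95
eef_pos: [383.1, 244.4, 12.7]
ee_rot: [0.0, 0.704, 0.71, 0.001]
force: [0.6, 0.3, 1.2]
grip_width: 0.529
grip_force: 0.0
time_s: 30.45
eef_pos: [382.9, 244.4, 12.7]
ee_rot: [0.0, 0.704, 0.711, 0.001]
force: [-1.4, -1.0, 6.6]
grip_width: 0.213
grip_force: 29.0
time_s: 30.95
eef_pos: [382.6, 244.4, 117.5]
ee_rot: [0.0, 0.704, 0.711, 0.001]
force: [-0.7, -0.2, -0.2]
grip_width: 0.215
grip_force: 29.6
from [382.6 244.4 117.5] yaw 90.6 tilt [0.002 0.001] | turn rz 1.525 | shift mm [161.3 543.3  57.5]
```

```bash
python3 -m jog '[[0,0,0,0,0,0.1387,0.008],[0,0,0,0,0,0.1387,0.008],[0,0,0,0,0,0.1387,0.008],[0,0,0,0,0,0.1387,0.008],[0,0,0,0,0,0.1387,0.008]]'>/dev/null;python3 -m jog '[[0,0,0,0,0,0.1387,0.008],[0,0,0,0,0,0.1387,0.008],[0,0,0,0,0,0.1387,0.008],[0,0,0,0,0,0.1387,0.008],[0,0,0,0,0,0.1387,0.008]]'>/dev/null;python3 -m jog '[[0,0,0,0,0,0.1387,0.008],[0,0,0,0,0,0,0.008],[0.0134,0.0453,0,0,0,0,0.008],[0.0134,0.0453,0,0,0,0,0.008],[0.0134,0.0453,0,0,0,0,0.008]]'>/dev/null;python3 -m jog '[[0.0134,0.0453,0,0,0,0,0.008],[0.0134,0.0453,0,0,0,0,0.008],[0.0134,0.0453,0,0,0,0,0.008],[0.0134,0.0453,0,0,0,0,0.008],[0.0134,0.0453,0,0,0,0,0.008]]'>/dev/null;python3 -m jog '[[0.0134,0.0453,0,0,0,0,0.008],[0.0134,0.0453,0,0,0,0,0.008],[0.0134,0.0453,0,0,0,0,0.008],[0.0134,0.0453,0,0,0,0,0.008],[0,0,0.02,0,0,0,0.008]]'>/dev/null;python3 -m jog '[[0,0,0.02,0,0,0,0.008],[0,0,0.017,0,0,0,0.008],[0,0,0,0,0,0,0.008],[0,0,0,0,0,0,0.008]]'
python3 -c "
from h import *
to(574,-289.1,19,3.2)"
```

```text
time_s: 33.85
eef_pos: [572.9, -289.5, 59.5]
ee_rot: [-0.0, 1.0, 0.029, -0.0]
force: [0.4, -0.0, -0.4]
grip_width: 0.21
grip_force: 29.7
from [ 572.9 -289.5   59.5] yaw 3.3 tilt [-0.001  0.001] | turn rz 0.001 | shift mm [ 1.2 -0.4 40.5]
```

Release, then retreat up and to the right so the top camera sees the trays.

```bash
python3 -m jog '[[0.001,0,0.016,0,0,0,0.008],[0,0,0.016,0,0,0,0.008],[0,0,0.009,0,0,0,0.008],[0,0,0,0,0,0,0.008],[0,0,0,0,0,0,0.008]]';python3 -m jog '[[0,0,0,0,0,0,0.032],[0,0,0,0,0,0,0.032],[0,0,0,0,0,0,0.032],[0,0,-0.02,0,0,0,0.032],[0,0,-0.04,0,0,0,0.032]]';python3 -m jog '[[0,0,-0.05,0,0,0,0.045],[0,0,-0.05,0,0,0,0.045],[-0.04,0.03,-0.03,0,0,0,0.045],[-0.05,0.03,0,0,0,0,0.045],[-0.05,0.03,0,0,0,0,0.045]]';python3 -m jog '[[-0.05,0.03,0,0,0,0,0.045],[-0.05,0.03,0,0,0,0,0.045],[-0.05,0.03,0,0,0,0,0.045],[-0.05,0.03,0,0,0,0,0.045],[0,0,0,0,0,0,0.045]]'
python3 - <<'E'
from h import *
import cv2
t=eyes.capture("top")[110:310,150:480,::-1];s=eyes.capture("side")[140:340,150:480,::-1]
cv2.imwrite("pics/f.png",cv2.resize(np.vstack([t,s]),None,fx=1.5*1,fy=1.5,interpolation=cv2.INTER_CUBIC))
cv2.imwrite("pics/ft.png",cv2.resize(t,None,fx=2.4,fy=2.4,interpolation=cv2.INTER_CUBIC))
E
```

```text
time_s: 34.35
eef_pos: [573.9, -289.5, 18.4]
ee_rot: [-0.0, 1.0, 0.028, -0.0]
force: [-0.3, -0.4, -0.0]
grip_width: 0.207
grip_force: 29.5
time_s: 34.85
eef_pos: [572.6, -288.7, 76.8]
ee_rot: [-0.002, 1.0, 0.027, -0.002]
force: [0.4, -0.6, -0.4]
grip_width: 0.374
grip_force: 0.0
time_s: 35.35
eef_pos: [457.2, -373.9, 205.6]
ee_rot: [0.001, 1.0, 0.028, 0.001]
force: [-0.2, -0.1, 1.6]
grip_width: 0.53
grip_force: 0.0
time_s: 35.85
eef_pos: [288.3, -488.4, 204.7]
ee_rot: [0.001, 1.0, 0.025, -0.0]
force: [1.1, 0.6, -0.5]
grip_width: 0.525
grip_force: 0.0
```

View pics/f.png

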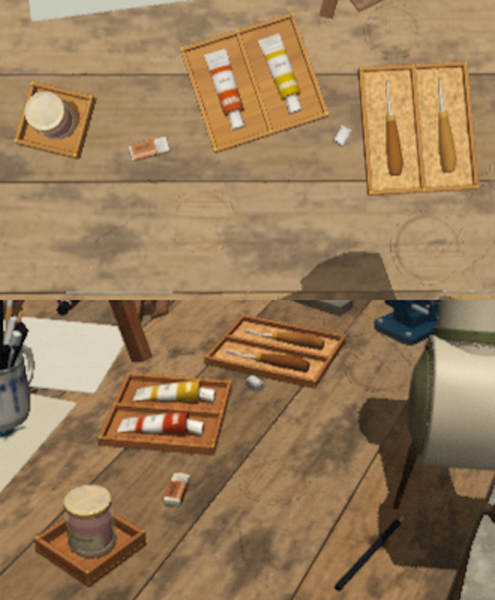

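View pics/ft.png

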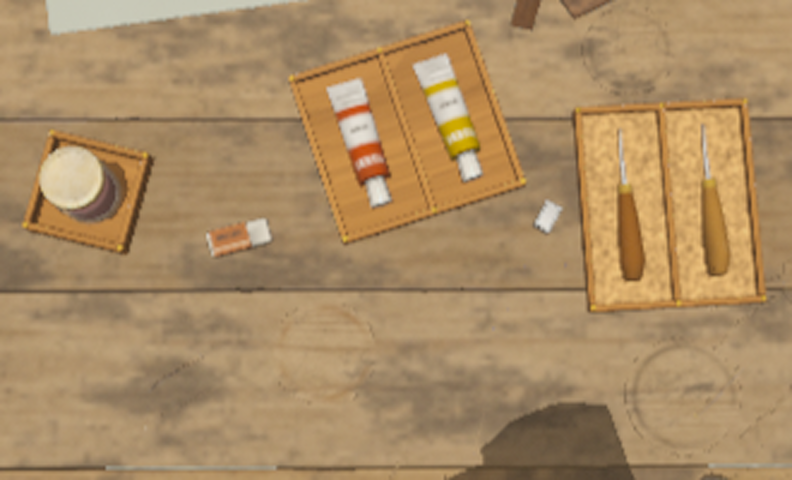

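The final views show both tubes and both gouges centred along their bays, the jar upright in the box (top crop (72,177)), and the eraser and sharpener at their old pixels. One number is left to check, the jar's offset in the box, then I hand in.

```bash
python3 - <<'E'
from h import *
j=onz('top',tc((72,177)),76)[:2];d=np.linalg.norm(j-[603.3,268.7]);print(j,d,sense()["time_s"])
if d<12: print(finish_job())
E
```

```text
[601.83763628 267.58706901] 1.8376950396149208 35.95Traceback (most recent call last):
  File "<stdin>", line 3, in <module>
NameError: name 'finish_job' is not defined
```

```bash
python3 -c "
from rig import finish_job
print(finish_job())"
```

```text
the job is handed in; nothing more can be done
None
```

The job is handed in at about 36 s: in the last pictures both tubes and both gouges lie centred in their bays, the ink jar stands upright about 2 mm off the middle of its box, and the eraser and sharpener look unmoved; no verdict was returned.

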